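Shut and bolt the childproof medicine box

ROBOT

A 6-joint arm with a two-finger parallel gripper is mounted at the origin on a cart in front of the work surface, level with it; the furniture and walls round the work are solid. World frame = base frame: x ahead of the robot, y to its left, z up, the work surface at z = 0. Lengths are in m, angles in rad, forces in N, time in s.
With the tool pointing down it reaches from about 0.375 to 0.9 m from the base axis. Payload 3.1 kg.
Tool frame: the origin (TCP) lies on the centre line of the jaws, within the pads' length; the fingertips stand 8 mm ahead of it and the grasp point (between the pads) lies 11 mm behind it; z points along the fingers, y is the line along which they close (so a half turn about z gives the same grasp; the last joint's range is limited). The gripper opens to 85 mm and grips with 20 to 120 N. Pads are 22 mm wide; open, the fingers measure 114 mm over their backs; the gripper's body (76 mm by 85 mm) begins 54 mm behind the grasp point. The pads swing forward as they close: fully open they stand 13 mm farther back than shut.
Start: joints at [-1.464, 0.527, 1.433, -0, 1.181, -0.178], TCP at [0.176, -0.6, 0.239] pointing down, gripper open.
Joint ranges: [-3.08, 3.08], [-0.75, 2.2], [0.22, 2.44], [-1.43, 4.57], [0, 2.65], [-2.85, 2.85]. Speed limits (rad/s): [2.79, 2.79, 3.14, 3.14, 3.14, 3.14].

INTERFACE

Orientations are given as a unit quaternion [x, y, z, w].
In Python, from station import * gives the robot as it stands.
- The arm moves only by the tool play_rows, never from a script. Its argument "rows" is a list of rows, each a list of 3 entries, a list of its own where there are three numbers: the turn, a rotation vector about the tool's x, y, z in degrees, then the shift along the tool's x, y, z in mm, then the closure, from 0 (fully open) to 1 (shut). In form: [[[ax, ay, az], [dx, dy, dz], jaw], ...]. A call has 1 to 12 rows; each row shifts and turns the commanded pose from where the row before left it, along the tool's axes as they then stand; what a row does not reach is not made up. A row lasts 1/12 s, in which the tool goes at most 41.7 mm and 7.16 degrees, less where a joint would pass 70% of its speed; a pose out of reach is approached as far as the arm can. A call with a gripper value outside its range is refused whole. The fingers move at their own pace and stop on an object; "grip_force" is the grip in N (left out, the last holds). Time passes only in rows, so rows that do not move let the fingers close. It gives the time, the measured TCP pose, the force, the opening and the grip force at its end, in the units of the state.
- sense(): the state, without advancing time (a new reading comes with each control period).
- snapshot(name): name is "scene" or "top"; returns (picture, depth): 384x512x3 uint8, red, green, blue; 384x512 float32, m along the optical axis (not along the pixel's ray), 0 where there is no reading.
- get_calibration(name): a dict with "vfov" (degrees; the focal length in pixels is half the picture's height over the tangent of half this angle, whatever the lens; pixels are square), "cx", "cy" (the principal point, pixels), "xyz" and "attitude" of the camera in the world. Camera axes: x right, y down, z forward; pixel columns grow to the right and rows downward; lengths in m; the calibration is good to about 2 mm. A picture is of the moment at which its call begins. get_calibration takes no time and is no camera call.
- sign_off(): hands the job in; it is judged then, once.
The state is a dict: "t": time; "q": joint angles; "qd": joint speeds; "tau": joint torques, N m; "tcp_pos": TCP position; "tool_rot": TCP orientation; "force": force on the tool from outside, world axes, zero at the start; "ft_torque": the same for the moment, N m; "finger_gap": opening from 0.0 (shut) to 1.0 (fully open); "gripper_force": force on a finger pad.
Only numpy, scipy, OpenCV 4.12 (cv2) and the standard library are available. Lean on these libraries where they do the work, as an engineer would, in place of code of your own. Each camera call takes 0.05 s, during which the arm holds its last target. There are 200 camera calls.

TASK

The childproof medicine box has been left open: shut its lid fully, slide the barrel bolt all the way across to the left through the keeper on the lid, then turn the bolt's red-knobbed handle down towards the front into its notch, as far as it goes, so that the bolt cannot slip back. Leave the red carton beside it standing where it is.

Things in the scene. Friction and masses are not known exactly. Their poses are not given: they have to be found in the camera images.
- medicine_box: Low wooden box, 180 (x) x 300 (y) x 100 mm high, fixed; origin under its centre, x to its back, y to its left (seen from the front), z up. The right part of its top (y -150 to -30 mm) is a fixed deck that carries a barrel bolt; the left part (y -28 to +150 mm) is a lid hinged along the back edge. Deck and shut lid are level at z = 100 mm. A bottle and a black block lie inside
- lid (a joint): Angle of the lid, rad: 0 shut flat, grows as its front edge rises; starts 0.5 to 1.0, at most 1.2. Stiff hinge: the lid stays where it is left; pushing it shut takes 1 to 3 N near the front edge. The lid is 12 mm thick and 178 mm wide
- lid_hinge (a point): Point on the lid's hinge line, level with the lid's top face (box frame x = +90, y = +81, z = 100 mm); its axes turn with the lid (z is square to the lid's top face, x points from the front edge to the hinge)
- lid_edge (a point): Point on the lid's top face, 30 mm in from its front edge and 150 mm from the hinge line, on its wide free part clear of the keeper: a place to push; its axes turn with the lid (z out of the top face)
- keeper (a point): Middle of the opening in the keeper: a steel arch on the lid's front right corner, 27 mm wide (x), 12 mm deep (y), 26 mm high, opening 17 mm wide. With the lid shut it is at box (-62, -14, 112) mm, in line with the bolt, and the rod enters with 2 to 3 mm play
- bolt (a joint): Slide of the brass bolt, m: 0 drawn back (right), 0.042 fully across (left, +y of the box) at its stop; starts 0 to 0.012, friction about 2 N. The rod is 12 mm thick, its axis lies along box y at x = -62, z = 112 mm. It passes through the keeper only when the lid is fully shut; its tip is through from about 0.028 on
- bolt_handle (a joint): Turn of the bolt's handle about the rod, rad: 0 upright, grows as it turns down to the front (-x of the box), 1.5 fully down. Starts -0.15 to 0.2, stays where left (1 N at the knob turns it). The barrel's walls (up to z = 124 mm) hold it within about 0.3 rad of upright except at the notch, slide 0.041 (2 mm either way), where it can turn down; once down it locks the slide
- bolt_knob (a point): Centre of the red ball knob, 20 mm across, on the end of the 9 mm thick brass handle arm, 42 mm from the rod's axis; upright it is at box x = -62, z = 154 mm, y = -101 mm + slide; fully down at about x = -104, z = 115 mm, just out over the box's front edge. Its z axis points along the arm, away from the rod
- notch (a point): Middle of the 15 mm wide notch in the barrel's front wall, at box (-72, -60, 112) mm; the handle arm lies in it when turned down
- tea_box: Red carton, 58 x 74 x 63 mm high, standing on the worktop to the left of the box, origin under its centre; to be left alone

How it is judged:
By the outcome, as a careful person would: the job done as asked, in the order asked, and still so for the second after the job is handed in, with the robot touching nothing.
It also fails if it takes over 46 s, if anything falls off the work surface, if the arm or the gripper's body presses on something with over 40 N, if the wrist force passes 120 N, or if a joint passes its speed limit or range.

## Working session

There is one attempt and no reset: what is moved stays moved. The work goes in short steps, Python scripts to look and compute and a tool call to move; the robot and the scene stay as the last step left them, time stands still between calls to the robot, and variables do not carry over. Pictures are saved under pics/ and viewed, at most 10 in all, crops included, and the job is handed in when it is done.

Besides the shell and the picture viewer there is one more tool, called as name(argument=value, ...) on one line, values as JSON. play_rows: Moves the arm, as the interface text tells. Its arguments: {"type":"object","properties":{"rows":{"type":"array","items":{"type":"array"}},"grip_force":{"type":"number"}},"required":["rows"]}

```bash
mkdir -p pics; cat > h.py <<'E'
from station import *
import numpy as np, cv2
from scipy.spatial.transform import Rotation as R
def snap(n,name):
    p,d=snapshot(n); cv2.imwrite(f'pics/{name}.png',p[:,:,::-1]); np.save(f'pics/{name}.npy',d); return p,d
def Rc(a):
    a=np.array(a,float)
    return a if a.shape==(3,3) else (R.from_quat(a).as_matrix() if a.size==4 else R.from_euler('xyz',a).as_matrix())
def cloud(n,d):
    c=get_calibration(n); H,W=d.shape; f=H/2/np.tan(np.radians(c['vfov'])/2)
    u,v=np.meshgrid(np.arange(W),np.arange(H))
    P=np.stack([(u-c['cx'])/f*d,(v-c['cy'])/f*d,d],-1)
    return P@Rc(c['attitude']).T+np.array(c['xyz'])
E
python3 - <<'E'
from h import *
for n in('scene','top'):
    print(n,get_calibration(n)); p,d=snap(n,n+'0')
a=[cv2.imread(f'pics/{n}0.png') for n in('scene','top')]
cv2.imwrite('pics/both0.png',cv2.resize(np.vstack(a),None,fx=.78,fy=.78))
print(sense())
E
```

```text
scene {'vfov': 55.22653035886656, 'cx': 249.87722371747833, 'cy': 196.03006510994925, 'xyz': array([ 0.37256082, -0.57524997,  0.85285624]), 'attitude': array([ 0.94073786, -0.2140492 ,  0.05108688, -0.25804138])}
top {'vfov': 55.46611188054953, 'cx': 257.978580630029, 'cy': 191.50865600014754, 'xyz': array([ 0.46478654, -0.20794645,  0.96022409]), 'attitude': array([ 0.70602565, -0.70576631,  0.040383  , -0.04231918])}
{'t': 0.1, 'q': array([-1.46446999e+00,  5.28403251e-01,  1.43375453e+00, -1.68731598e-05,
        1.18143638e+00, -1.78467677e-01]), 'qd': array([-0.00033869, -0.00078365, -0.00356486,  0.00020917,  0.00012286,
       -0.00057971]), 'tau': array([-7.66479479e-05, -4.43304563e+01, -1.78586519e+01, -2.00103641e-04,
        3.87495689e-03, -2.27705607e-05]), 'tcp_pos': array([ 0.1755753 , -0.59917659,  0.23841926]), 'tool_rot': array([ 9.89877715e-01,  1.41919371e-01,  2.82931659e-05, -1.00038332e-03]), 'force': array([-0.98462735,  0.64715502,  0.75269879]), 'ft_torque': array([0.00686717, 0.01439128, 0.02363791]), 'gripper_force': 0.0, 'finger_gap': 0.99808767046728}
```

View pics/both0.png

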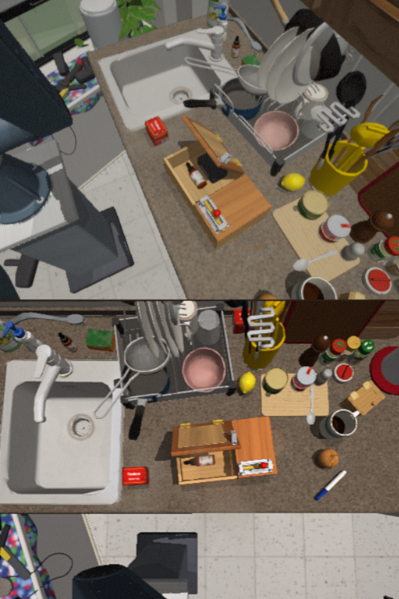

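```bash
python3 - <<'E'
from h import *
t=cv2.imread('pics/top0.png')[140:250,150:360]; s=cv2.imread('pics/scene0.png')[140:315,180:355]
cv2.imwrite('pics/c_top.png',cv2.resize(t,None,fx=3.8,fy=3.8,interpolation=2))
P=cloud('top',np.load('pics/top0.npy'))
p=cv2.imread('pics/top0.png')
for v,u in [(225,340),(160,330),(190,340),(200,345),(235,320),(235,345),(170,345),(240,180),(215,310),(210,330)]: print(u,v,P[v,u].round(4),p[v,u])
# deck points
z=P[...,2]
m=(abs(z-.1)<.006); m[:140]=0;m[250:]=0;m[:,:290]=0;m[:,360:]=0
ys,xs=np.nonzero(m); Q=P[m]; print(len(Q), np.median(Q[:,2]))
r=cv2.minAreaRect((Q[:,:2]*1000).astype(np.float32)); print(r, cv2.boxPoints(r))
# red knob
hsv=cv2.cvtColor(p,cv2.COLOR_BGR2HSV)
red=(((hsv[...,0]<8)|(hsv[...,0]>172))&(hsv[...,1]>150)&(hsv[...,2]>90)); red[:140]=0;red[260:]=0;red[:,:150]=0;red[:,360:]=0
n,l,st,c=cv2.connectedComponentsWithStats(red.astype(np.uint8))
for i in range(1,n):
    if st[i,4]>5: print(st[i],c[i],np.median(P[l==i],0).round(4), P[l==i][:,2].max())
E
```

```text
340 225 [ 0.4894 -0.4198  0.0009] [45 66 97]
330 160 [ 0.6419 -0.378   0.1001] [ 61 118 202]
340 190 [ 0.5694 -0.3999  0.1009] [ 60 120 202]
345 200 [ 0.5458 -0.4115  0.0992] [ 59 117 197]
320 235 [ 0.4634 -0.3675 -0.0017] [67 78 93]
345 235 [ 0.4635 -0.4327 -0.0015] [ 78  93 108]
345 170 [ 0.6176 -0.4131  0.1004] [ 67 128 216]
180 240 [ 0.4503 -0.0024  0.0019] [73 86 98]
310 215 [ 0.5092 -0.3252  0.1201] [200 216 229]
330 210 [ 0.5206 -0.371   0.1223] [92 92 91]
3188 0.09945591286553102
((573.5882568359375, -358.12237548828125), (180.10594177246094, 132.94761657714844), 6.329740524291992) [[ 476.75552 -301.98218]
 [ 491.413   -434.11932]
 [ 670.421   -414.26257]
 [ 655.76355 -282.12543]]
[334 209   9   7  51] [337.60784314 212.05882353] [ 0.5136 -0.38    0.1608] 0.16471452594844782
[157 214  34  24 641] [172.87831513 225.65366615] [0.4852 0.003  0.0612] 0.960224086673133
```

View pics/c_top.png

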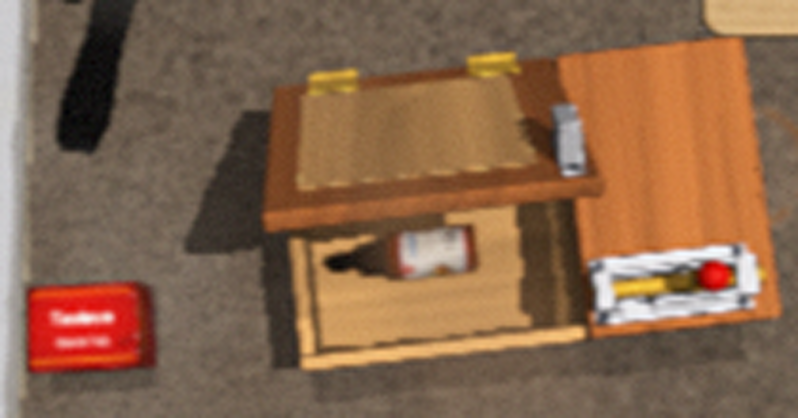

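The lid is open, with the keeper at crop (568,138). The bolt is drawn back, with its red knob at crop (716,275), and the carton stands at (90,325). Deck and knob give a consistent box pose: yaw 6.3° and knob at box (-62,-99). Next I'll measure the lid angle and work out the moves.

```bash
cat >> h.py <<'E'
yaw=np.radians(6.33); O=np.array([.5643,-.2751,0]); B=R.from_euler('z',yaw).as_matrix()
def tobox(p): return (np.asarray(p)-O)@B
def towld(b): return B@(np.asarray(b)/1000)+O
def st():
    s=sense(); print('t',round(s['t'],2),'box mm',(tobox(s['tcp_pos'])*1000).round(1),'F box',(B.T@s['force']).round(1),'gap',round(s['finger_gap'],3),'gf',round(s['gripper_force'],1),'rot err deg(tool)',np.degrees((R.from_quat(s['tool_rot']).inv()*R.from_matrix(B@np.diag([1,-1,-1.]))).as_rotvec()).round(1)); return s
def delta(b):
    s=sense(); print('tool shift mm',(R.from_quat(s['tool_rot']).inv().apply(towld(b)-s['tcp_pos'])*1000).round(1))
E
python3 - <<'E'
from h import *
P=cloud('top',np.load('pics/top0.npy'))
Q=tobox(P[166:187,232:286].reshape(-1,3))*1000
A=np.c_[Q[:,:2],np.ones(len(Q))]
k,_,_,_=np.linalg.lstsq(A,Q[:,2],rcond=None)
print('plane',k,'res',np.std(A@k-Q[:,2]),'theta',np.arctan(-k[0]),'z at hinge',k@[90,81,1])
print('lid max z',Q[:,2].max(), 'front x',Q[:,0].min())
# carton, box right/front edges near corners for check
Q=tobox(P.reshape(-1,3))*1000; m=(abs(Q[:,2]-100)<5)&(Q[:,1]<-40)&(abs(Q[:,0])<120)&(Q[:,1]>-180)
q=Q[m]; print(np.percentile(q,[.5,2,98,99.5],axis=0).round(1))
st(); delta([40,81,330])
E
```

```text
plane [-2.51588303e+00  1.44979573e-01  2.63164497e+02] res 37.483276546326636 theta 1.1924687757719141 z at hinge 48.478370054236365
lid max z 960.2240866731329 front x -91.50276381311203
[[ -89.2 -148.6   95.6]
 [ -87.  -147.1   96.3]
 [  85.8  -43.1  103.6]
 [  88.6  -41.   104.4]]
t 0.1 box mm [-422.1 -279.2  238.4] F box [-0.9  0.8  0.8] gap 0.998 gf 0.0 rot err deg(tool) [-0.1 -0.  10. ]
tool shift mm [ 517.6 -274.8  -90.9]
```

```bash
python3 - <<'E'
from h import *
d=np.load('pics/top0.npy'); P=cloud('top',d)
for u in (240,260,280):
    print(u,[tuple((tobox(P[v,u])*1000).round(0).astype(int)) for v in range(160,204,4)])
E
```

```text
240 [(np.int64(89), np.int64(103), np.int64(103)), (np.int64(76), np.int64(104), np.int64(121)), (np.int64(62), np.int64(104), np.int64(144)), (np.int64(50), np.int64(104), np.int64(163)), (np.int64(38), np.int64(105), np.int64(180)), (np.int64(26), np.int64(105), np.int64(197)), (np.int64(15), np.int64(105), np.int64(216)), (np.int64(5), np.int64(105), np.int64(230)), (np.int64(-4), np.int64(106), np.int64(242)), (np.int64(-13), np.int64(106), np.int64(247)), (np.int64(3), np.int64(117), np.int64(8))]
260 [(np.int64(82), np.int64(56), np.int64(112)), (np.int64(68), np.int64(58), np.int64(135)), (np.int64(55), np.int64(59), np.int64(155)), (np.int64(43), np.int64(61), np.int64(173)), (np.int64(32), np.int64(62), np.int64(189)), (np.int64(20), np.int64(63), np.int64(208)), (np.int64(9), np.int64(64), np.int64(226)), (np.int64(0), np.int64(66), np.int64(237)), (np.int64(-10), np.int64(67), np.int64(249)), (np.int64(-17), np.int64(67), np.int64(244)), (np.int64(-5), np.int64(65), np.int64(30))]
280 [(np.int64(74), np.int64(10), np.int64(126)), (np.int64(61), np.int64(13), np.int64(145)), (np.int64(48), np.int64(15), np.int64(164)), (np.int64(37), np.int64(18), np.int64(180)), (np.int64(25), np.int64(20), np.int64(198)), (np.int64(14), np.int64(22), np.int64(216)), (np.int64(4), np.int64(25), np.int64(232)), (np.int64(-6), np.int64(26), np.int64(245)), (np.int64(-14), np.int64(28), np.int64(248)), (np.int64(2), np.int64(12), np.int64(6)), (np.int64(-8), np.int64(13), np.int64(7))]
```

play_rows(rows=[[[0, 0, 5], [0, 0, -20], 1], [[0, 0, 5], [0, 0, -25], 1], [[0, 0, 0], [25, -18, -15], 1], [[0, 0, 0], [30, -23, 0], 1], [[0, 0, 0], [30, -23, 0], 1], [[0, 0, 0], [30, -23, 0], 1], [[0, 0, 0], [30, -23, 0], 1], [[0, 0, 0], [30, -23, 0], 1], [[0, 0, 0], [30, -23, 0], 1], [[0, 0, 0], [30, -23, 0], 1], [[0, 0, 0], [30, -23, 0], 1], [[0, 0, 0], [30, -23, 0], 1]])

```text
t: 1.1
tcp_pos: [0.4449, -0.3419, 0.299]
tool_rot: [0.998, 0.055, -0.0, -0.0]
force: [0.6, 0.1, 0.6]
finger_gap: -0.002
gripper_force: 0.0
```

```bash
python3 -c "
from h import *
st();delta([55,81,298])"
```

```text
t 1.1 box mm [-126.   -53.3  299. ] F box [0.6 0.1 0.6] gap -0.002 gf 0.0 rot err deg(tool) [-0.  0. -0.]
tool shift mm [ 181.  -134.3    1. ]
```

play_rows(rows=[[[0, 0, 0], [31, -23, 0], 1], [[0, 0, 0], [31, -23, 0], 1], [[0, 0, 0], [31, -23, 0], 1], [[0, 0, 0], [31, -23, 0], 1], [[0, 0, 0], [31, -23, 0], 1], [[0, 0, 0], [26, -19, 0], 1], [[0, 0, 0], [0, 0, 28], 1], [[0, 0, 0], [-8, 0, 27], 1], [[0, 0, 0], [-8, 0, 0], 1], [[0, 0, 0], [0, 0, 0], 1]])

```text
t: 1.93
tcp_pos: [0.5906, -0.1914, 0.2424]
tool_rot: [0.998, 0.055, -0.003, -0.002]
force: [-0.9, -1.1, 0.3]
finger_gap: 0.001
gripper_force: 0.0
```

```bash
python3 - <<'E'
from h import *
st()
# arc for TCP (corner r=145, +11 in x, +8 in z)
for t in np.linspace(.98,0,11): print(round(t,2),(90-145*np.cos(t)+11).round(1),(108+145*np.sin(t)).round(1))
E
```

```text
t 1.93 box mm [ 35.3  80.3 242.4] F box [-1.1 -1.   0.3] gap 0.001 gf 0.0 rot err deg(tool) [-0.2  0.3 -0. ]
0.98 20.2 228.4
0.88 8.8 219.9
0.78 -1.7 210.4
0.69 -11.2 199.8
0.59 -19.6 188.4
0.49 -26.9 176.2
0.39 -33.0 163.4
0.29 -37.8 150.0
0.2 -41.2 136.2
0.1 -43.3 122.2
0.0 -44.0 108.0
```

play_rows(rows=[[[0, 0, 0], [-13, 0, 11], 1], [[0, 0, 0], [-13, 0, 11], 1], [[0, 0, 0], [-11, 0, 10], 1], [[0, 0, 0], [-9, 0, 10], 1], [[0, 0, 0], [-8, 0, 12], 1], [[0, 0, 0], [-8, 0, 12], 1], [[0, 0, 0], [-6, 0, 13], 1], [[0, 0, 0], [-5, 0, 13], 1], [[0, 0, 0], [-3, 0, 14], 1], [[0, 0, 0], [0, 0, 0], 1]])

```text
t: 2.77
tcp_pos: [0.5168, -0.2013, 0.1381]
tool_rot: [0.999, 0.054, -0.001, -0.0]
force: [-0.3, -0.6, -0.4]
finger_gap: 0.0
gripper_force: 0.0
```

```bash
python3 -c "
from h import *
st()"
```

```text
t 2.77 box mm [-39.1  78.6 138.1] F box [-0.4 -0.5 -0.4] gap 0.0 gf 0.0 rot err deg(tool) [-0.1  0.1 -0.1]
```

play_rows(rows=[[[0, 0, 0], [-3, 0, 10], 1], [[0, 0, 0], [-1, 0, 10], 1], [[0, 0, 0], [0, 0, 6], 1], [[0, 0, 0], [0, 0, 3], 1], [[0, 0, 0], [0, 0, 1.5], 1], [[0, 0, 0], [0, 0, 0], 1]])

```text
t: 3.27
tcp_pos: [0.5142, -0.2014, 0.1081]
tool_rot: [0.998, 0.055, 0.0, 0.0]
force: [0.6, -0.2, -0.3]
finger_gap: 0.0
gripper_force: 0.0
```

```bash
python3 - <<'E'
from h import *
st(); p,d=snap('top','t1'); cv2.imwrite('pics/c1.png',cv2.resize(cv2.imread('pics/t1.png')[130:260,150:370],None,fx=3,fy=3,interpolation=2))
E
```

```text
t 3.27 box mm [-41.7  78.8 108.1] F box [ 0.6 -0.3 -0.3] gap 0.0 gf 0.0 rot err deg(tool) [ 0. -0. -0.]
```

View pics/c1.png

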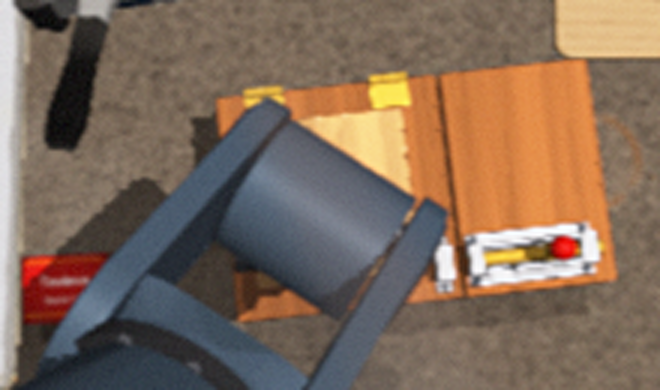

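The lid is down, with the keeper at (445,262) in line with the bolt. I'll press a little more to seat it.

play_rows(rows=[[[0, 0, 0], [0, 0, 2], 1], [[0, 0, 0], [0, 0, 2], 1], [[0, 0, 0], [0, 0, 0], 1]])

```text
t: 3.57
tcp_pos: [0.5142, -0.2013, 0.1076]
tool_rot: [0.998, 0.055, 0.001, 0.001]
force: [-5.5, 3.0, 25.8]
finger_gap: -0.002
gripper_force: 12.6
```

```bash
python3 -c "
from h import *
st();p,d=snap('top','t2');P=cloud('top',d)
for n,uv in dict(deck=(310,190),lid=(292,185),lid2=(293,200),lidfr=(289,231)).items(): print(n,(tobox(P[uv[1],uv[0]])*1000).round(1))
"
```

```text
t 3.57 box mm [-41.7  78.9 107.6] F box [-5.1  3.6 25.8] gap -0.002 gf 12.6 rot err deg(tool) [ 0.1 -0.1  0. ]
deck [ -0.8 -54.  100.4]
lid [ 16.  -13.3  98.5]
lid2 [-46.4  21.7 418.2]
lidfr [-91.2  -1.3  -0.6]
```

play_rows(rows=[[[0, 0, 0], [0, 0, -5], 0.5], [[0, 0, 0], [0, 10, -30], 0.0], [[0, 0, 0], [0, 20, -35], 0.0], [[0, 0, 0], [0, 35, -20], 0.0], [[0, 0, 0], [-5, 38, 0], 0.0], [[0, 0, 0], [-5, 38, 0], 0.0], [[0, 0, 0], [-5, 38, 0], 0.0]])

```text
t: 4.2
tcp_pos: [0.5188, -0.3821, 0.1949]
tool_rot: [0.998, 0.056, 0.001, 0.0]
force: [0.9, 0.3, 0.2]
finger_gap: 0.974
gripper_force: 0.0
```

```bash
cat >> h.py <<'E'
def knob(n,d,p):
    P=cloud(n,d); hsv=cv2.cvtColor(p,cv2.COLOR_RGB2HSV)
    Q=tobox(P.reshape(-1,3)).reshape(P.shape)*1000
    red=(((hsv[...,0]<8)|(hsv[...,0]>172))&(hsv[...,1]>140)&(hsv[...,2]>70)&(abs(Q[...,0]+80)<60)&(Q[...,1]<-20)&(Q[...,1]>-160)&(Q[...,2]>95)&(Q[...,2]<180))
    q=Q[red]
    if len(q)<6: print(n,'no knob',len(q)); return
    from scipy.optimize import least_squares
    r=least_squares(lambda c: np.linalg.norm(q-c,axis=1)-10,q.mean(0)-[0,0,5],loss='soft_l1')
    print(n,len(q),'mean',q.mean(0).round(1),'max z',q[:,2].max().round(1),'sphere',r.x.round(1))
E
python3 - <<'E'
from h import *
st()
for n in('top','scene'):
    p,d=snap(n,n+'2'); knob(n,d,p)
p,d=cv2.imread('pics/scene0.png'),np.load('pics/scene0.npy'); knob('scene',d,p[:,:,::-1].copy())
p,d=cv2.imread('pics/top0.png'),np.load('pics/top0.npy'); knob('top',d,p[:,:,::-1].copy())
E
```

```text
t 4.2 box mm [ -57.  -101.3  194.9] F box [0.9 0.2 0.2] gap 0.974 gf 0.0 rot err deg(tool) [ 0.1 -0.1  0. ]
top no knob 0
scene 70 mean [ -61.7 -100.6  157.3] max z 165.7 sphere [-62.1 -99.8 153.5]
scene 71 mean [ -62.3 -100.9  158.3] max z 165.5 sphere [ -62.2 -100.4  153.1]
top 54 mean [-62.  -99.  158.1] max z 164.7 sphere [-61.4 -98.6 153.3]
```

play_rows(rows=[[[0, 0, 0], [-5, -2, 20], 0.0], [[0, 0, 0], [0, 0, 20], 0.3], [[0, 0, 0], [0, 0, 5], 0.6], [[0, 0, 0], [0, 0, 0], 1], [[0, 0, 0], [0, 0, 0], 1], [[0, 0, 0], [0, 0, 0], 1], [[0, 0, 0], [0, 0, 0], 1]], grip_force=25)

```text
t: 4.88
tcp_pos: [0.5143, -0.3797, 0.1503]
tool_rot: [0.998, 0.055, 0.001, 0.001]
force: [0.0, 0.2, 0.5]
finger_gap: 0.209
gripper_force: 24.4
```

```bash
python3 - <<'E'
from h import *
st()
p,d=snap('scene','s3'); knob('scene',d,p)
a=cv2.imread('pics/scene0.png')
cv2.imwrite('pics/c3.png',cv2.resize(cv2.imread('pics/s3.png')[150:330,180:370],None,fx=3,fy=3,interpolation=2))
E
```

```text
t 4.88 box mm [-61.2 -98.5 150.3] F box [0.  0.2 0.5] gap 0.209 gf 24.4 rot err deg(tool) [ 0.1 -0.1  0. ]
scene 9 mean [-69.8 -98.8 159. ] max z 162.5 sphere [ -60.7 -100.   157.7]
```

View pics/c3.png

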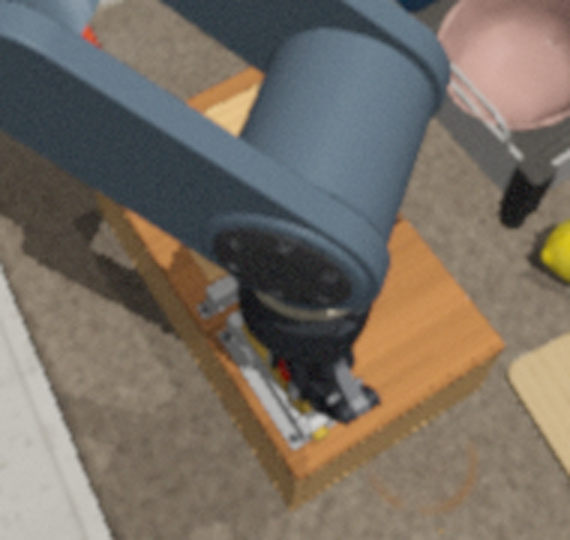

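The knob is gripped, with red visible between the fingers at (285,370). Now I'll slide it.

play_rows(rows=[[[0, 0, 0], [0, -4, 0], 1], [[0, 0, 0], [0, -5, 0], 1], [[0, 0, 0], [0, -5, 0], 1], [[0, 0, 0], [0, -5, 0], 1], [[0, 0, 0], [0, -5, 0], 1], [[0, 0, 0], [0, -5, 0], 1], [[0, 0, 0], [0, -4, 0], 1], [[0, 0, 0], [0, 0, 0], 1]])

```text
t: 5.6
tcp_pos: [0.5104, -0.3457, 0.1501]
tool_rot: [0.998, 0.055, 0.001, 0.001]
force: [1.6, 0.1, 6.3]
finger_gap: 0.212
gripper_force: 24.8
```

play_rows(rows=[[[0, 0, 0], [0, -2, 0], 1], [[0, 0, 0], [0, -2, 0], 1], [[0, 0, 0], [0, -1, 0], 1], [[0, 0, 0], [0, 0, 0], 1]])

```text
t: 5.93
tcp_pos: [0.51, -0.3414, 0.1501]
tool_rot: [0.998, 0.055, 0.001, 0.001]
force: [0.5, -2.2, 6.4]
finger_gap: 0.207
gripper_force: 24.8
```

```bash
python3 - <<'E'
from h import *
st()
p,d=snap('scene','s4'); knob('scene',d,p)
E
```

```text
t 5.93 box mm [-61.3 -59.9 150.1] F box [ 0.3 -2.2  6.4] gap 0.207 gf 24.8 rot err deg(tool) [ 0.1 -0.1  0. ]
scene no knob 4
```

play_rows(rows=[[[0, 0, 0], [0, -1, 0], 1], [[0, 0, 0], [0, -1, 0], 1], [[0, 0, 0], [0, 0, 0], 1]])

```text
t: 6.23
tcp_pos: [0.51, -0.3409, 0.1501]
tool_rot: [0.998, 0.055, 0.001, 0.002]
force: [0.3, -4.5, 6.1]
finger_gap: 0.21
gripper_force: 24.8
```

```bash
python3 - <<'E'
from h import *
st()
E
```

```text
t 6.23 box mm [-61.3 -59.4 150.1] F box [-0.2 -4.5  6.1] gap 0.21 gf 24.8 rot err deg(tool) [ 0.3 -0.1  0. ]
```

play_rows(rows=[[[0, 0, 0], [-3, 1, 0], 1], [[0, 0, 0], [-3.5, 0, 0.5], 1], [[0, 0, 0], [-6, 0, 1.5], 1], [[0, 0, 0], [-6, 0, 2.5], 1], [[0, 0, 0], [-5.5, 0, 3], 1], [[0, 0, 0], [0, 0, 0], 1]])

```text
t: 6.73
tcp_pos: [0.4842, -0.3437, 0.141]
tool_rot: [0.998, 0.055, -0.0, 0.0]
force: [-0.8, -5.2, 3.2]
finger_gap: 0.211
gripper_force: 25.8
```

```bash
python3 - <<'E'
from h import *
st()
p,d=snap('scene','s5'); knob('scene',d,p)
cv2.imwrite('pics/c5.png',cv2.resize(cv2.imread('pics/s5.png')[200:310,210:340],None,fx=4,fy=4,interpolation=2))
E
```

```text
t 6.73 box mm [-87.2 -59.4 141. ] F box [-1.4 -5.1  3.2] gap 0.211 gf 25.8 rot err deg(tool) [ 0.1  0.1 -0. ]
scene no knob 0
```

View pics/c5.png

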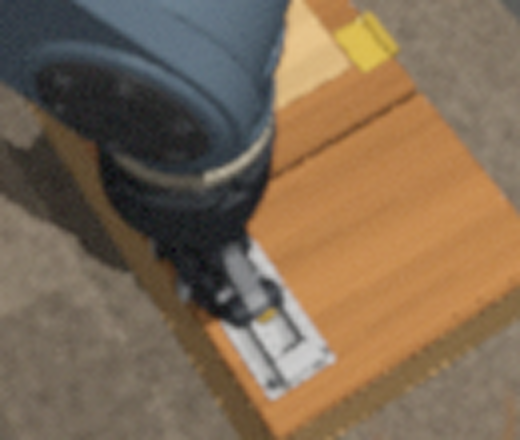

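The bolt's tail has moved left, the knob is still in the grip and the forces are low, so I'll continue the arc.

play_rows(rows=[[[0, 0, 0], [-4.5, 0, 4], 1], [[0, 0, 0], [-4, 0, 4.5], 1], [[0, 0, 0], [-3.5, 0, 5], 1], [[0, 0, 0], [-2.5, 0, 5.5], 1], [[0, 0, 0], [0, 0, 0], 1]])

```text
t: 7.2
tcp_pos: [0.4699, -0.3453, 0.1214]
tool_rot: [0.998, 0.055, -0.001, 0.0]
force: [-0.8, -5.0, 1.9]
finger_gap: 0.212
gripper_force: 27.9
```

```bash
python3 - <<'E'
from h import *
st()
E
```

```text
t 7.2 box mm [-101.6  -59.4  121.4] F box [-1.3 -4.9  1.9] gap 0.212 gf 27.9 rot err deg(tool) [ 0.   0.1 -0. ]
```

play_rows(rows=[[[0, 0, 0], [-1.5, 0, 5], 1], [[0, 0, 0], [0, 0, 4], 1], [[0, 0, 0], [0, 0, 2], 1], [[0, 0, 0], [0, 0, 0], 1]])

```text
t: 7.53
tcp_pos: [0.4679, -0.3455, 0.1106]
tool_rot: [0.998, 0.055, -0.002, -0.0]
force: [-3.8, -5.5, 3.2]
finger_gap: 0.213
gripper_force: 28.9
```

```bash
python3 - <<'E'
from h import *
st()
E
```

```text
t 7.53 box mm [-103.6  -59.3  110.6] F box [-4.3 -5.   3.2] gap 0.213 gf 28.9 rot err deg(tool) [-0.   0.2  0. ]
```

play_rows(rows=[[[0, 0, 0], [0.5, 0, 2], 1], [[0, 0, 0], [0.5, 0, 1], 1], [[0, 0, 0], [0, 0, 0], 1]])

```text
t: 7.78
tcp_pos: [0.4685, -0.3454, 0.1078]
tool_rot: [0.998, 0.055, -0.002, -0.0]
force: [-4.9, -7.6, 2.3]
finger_gap: 0.21
gripper_force: 29.2
```

play_rows(rows=[[[0, 0, 0], [0, 0, 0], 0.4], [[0, 0, 0], [0, 0, 0], 0.4], [[0, 0, 0], [0, 0, 0], 0.4], [[0, 0, 0], [0, 0, -20], 0.4], [[0, 0, 0], [0, 0, -30], 0.4], [[0, 0, 0], [0, 0, -30], 1], [[0, 0, 0], [-30, 0, -20], 1], [[0, 0, 0], [-40, 0, 0], 1], [[0, 0, 0], [-40, 0, 0], 1], [[0, 0, 0], [0, 0, 0], 1]])

```text
t: 8.62
tcp_pos: [0.3551, -0.3542, 0.2077]
tool_rot: [0.999, 0.054, -0.003, -0.003]
force: [-0.4, 0.9, -0.7]
finger_gap: -0.002
gripper_force: 0.0
```

```bash
python3 - <<'E'
from h import *
st()
for n in('top','scene'):
    p,d=snap(n,n+'6'); knob(n,d,p)
cv2.imwrite('pics/c6.png',cv2.resize(cv2.imread('pics/scene6.png')[180:310,200:350],None,fx=4,fy=4,interpolation=2))
E
```

```text
t 8.62 box mm [-216.7  -55.5  207.7] F box [-0.3  0.9 -0.7] gap -0.002 gf 0.0 rot err deg(tool) [-0.4  0.3 -0.2]
top 52 mean [-102.8  -58.6  130.4] max z 135.6 sphere [-102.5  -58.9  123.1]
scene 71 mean [-103.9  -61.9  129.5] max z 135.4 sphere [-103.1  -60.4  123.4]
```

View pics/c6.png

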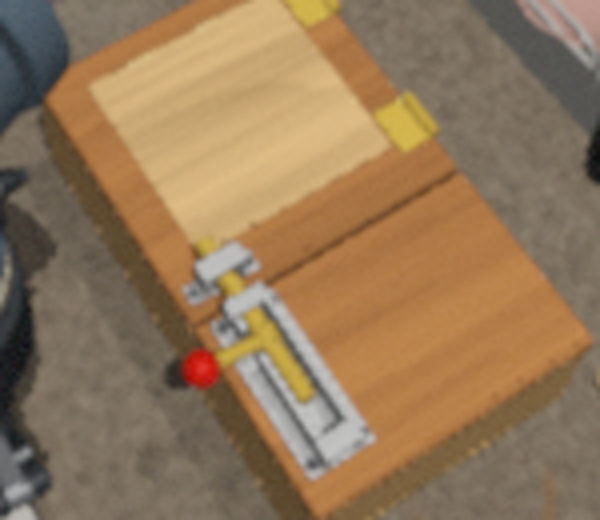

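The rod is through the keeper and the arm lies in the notch. The knob at (200,368) still stands at z≈123 where fully down is 115, so it needs a press from above.

play_rows(rows=[[[0, 0, 0], [38, 2, 0], 1], [[0, 0, 0], [38, 2, 0], 1], [[0, 0, 0], [36, 0, 10], 1], [[0, 0, 0], [0, 0, 30], 1], [[0, 0, 0], [0, 0, 20], 1], [[0, 0, 0], [0, 0, 5], 1], [[0, 0, 0], [0, 0, 4], 1], [[0, 0, 0], [0, 0, 3], 1], [[0, 0, 0], [0, 0, 0], 1]])

```text
t: 9.47
tcp_pos: [0.4732, -0.3487, 0.1366]
tool_rot: [0.998, 0.055, 0.0, 0.0]
force: [-0.4, 0.4, 0.0]
finger_gap: -0.001
gripper_force: 0.0
```

```bash
python3 - <<'E'
from h import *
st()
E
```

```text
t 9.47 box mm [-98.7 -63.1 136.6] F box [-0.4  0.4  0. ] gap -0.001 gf 0.0 rot err deg(tool) [ 0. -0. -0.]
```

play_rows(rows=[[[0, 0, 0], [-4, -2, 0], 1], [[0, 0, 0], [0, 0, 2], 1], [[0, 0, 0], [0, 0, 2], 1], [[0, 0, 0], [0, 0, 0], 1]])

```text
t: 9.8
tcp_pos: [0.4684, -0.3475, 0.1328]
tool_rot: [0.998, 0.055, 0.0, 0.0]
force: [-0.5, -1.7, 2.2]
finger_gap: 0.0
gripper_force: 0.8
```

play_rows(rows=[[[0, 0, 0], [0, 0, 1.5], 1], [[0, 0, 0], [0, 0, 0], 1]])

```text
t: 9.97
tcp_pos: [0.4684, -0.3475, 0.1321]
tool_rot: [0.998, 0.055, -0.0, 0.001]
force: [-2.7, 0.0, 8.4]
finger_gap: -0.002
gripper_force: 4.1
```

play_rows(rows=[[[0, 0, 0], [0, 0, 1], 1], [[0, 0, 0], [0, 0, 0], 1], [[0, 0, 0], [0, 0, -8], 1], [[0, 0, 0], [0, 0, -30], 1], [[0, 0, 0], [-15, 0, -30], 1], [[0, 0, 0], [-40, 0, -10], 1], [[0, 0, 0], [-40, 0, 0], 1], [[0, 0, 0], [0, 0, 0], 1], [[0, 0, 0], [0, 0, 0], 1]])

```text
t: 10.72
tcp_pos: [0.3728, -0.3576, 0.2083]
tool_rot: [0.999, 0.053, 0.0, -0.0]
force: [-0.2, -0.4, 0.3]
finger_gap: -0.0
gripper_force: 0.0
```

```bash
python3 - <<'E'
from h import *
st()
for n in('top','scene'):
    p,d=snap(n,n+'7'); knob(n,d,p)
cv2.imwrite('pics/c7.png',cv2.resize(np.hstack([cv2.imread('pics/scene7.png')[130:310,180:350],cv2.imread('pics/top7.png')[100:280,150:380]]),None,fx=2,fy=2,interpolation=2))
P=cloud('top',np.load('pics/top7.npy')); Q=tobox(P.reshape(-1,3))*1000
m=(Q[:,0]>-85)&(Q[:,0]<-40)&(Q[:,1]>20)&(Q[:,1]<140)&(Q[:,2]<110)&(Q[:,2]>80); print('lid front z',np.median(Q[m,2]),m.sum())
E
```

```text
t 10.72 box mm [-199.5  -60.9  208.3] F box [-0.3 -0.4  0.3] gap -0.0 gf 0.0 rot err deg(tool) [-0.  -0.  -0.2]
top 53 mean [-104.3  -58.1  121.4] max z 125.7 sphere [-104.6  -58.9  114.6]
scene 66 mean [-105.2  -62.3  121.1] max z 125.8 sphere [-104.6  -60.5  114.2]
lid front z 99.69349573116725 977
```

View pics/c7.png

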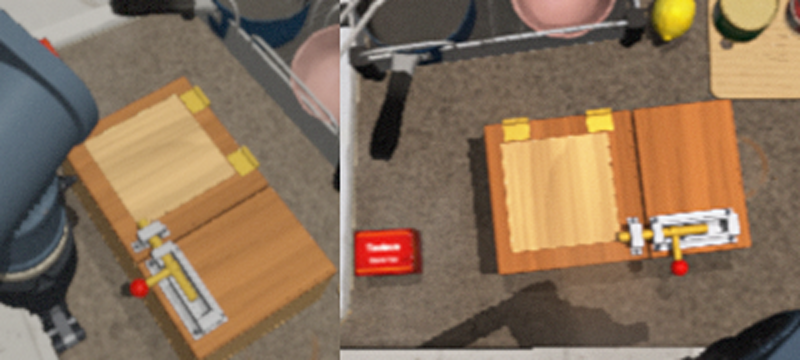

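The lid is level at z = 99.7 mm and the bolt is through the keeper. The knob is fully down at (-104.6, -59.7, 114.4), seen at (680,267), and the carton is in place at (387,252). I'll hand the job in.

```bash
python3 -c "
from station import *
print(sign_off())"
```

```text
the job is handed in; nothing more can be done
None
```

The job is handed in: the lid is shut, the bolt is fully across through the keeper, its handle is turned fully down into the notch, and the red carton is still standing where it was. The arm took about 11 s of the 46 s allowed.

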